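# Open the combination-locked specimen case

### The arm

A 6-joint arm with a two-finger parallel gripper is mounted at the origin on the work surface. World frame = base frame: x ahead of the robot, y to its left, z up, the work surface at z = 0. Lengths are in mm, angles in rad, forces in N, time in s.
With the tool pointing down it reaches from about 275 to 750 mm from the base axis. Payload 10.2 kg.
Tool frame: the origin (TCP) lies at the very end of the fingers, on their centre line; the grasp point (between the pads) lies 19 mm behind it; z points along the fingers, y is the line along which they close (so a half turn about z gives the same grasp; the last joint's range is limited). The gripper opens to 85 mm and grips with 20 to 120 N. Pads are 22 mm wide; open, the fingers measure 114 mm over their backs; the gripper's body (76 mm by 85 mm) begins 54 mm behind the grasp point. The pads swing forward as they close: fully open they stand 13 mm farther back than shut.
Start: joints at [1.043, 0.313, 1.498, -0, 1.331, -0.223], TCP at [157.566, 500.803, 204.094] pointing down, gripper open.
Joint ranges: [-2.94, 2.94], [-0.97, 2.17], [0.19, 2.56], [-1.23, 4.37], [0.02, 3.11], [-2.88, 2.88]. Speed limits (rad/s): [2.39, 2.39, 3.01, 3.14, 3.14, 3.14].

### API

Orientations are given as a unit quaternion [w, x, y, z].
In Python, from rig import ctrl gives the robot as it stands.
- The arm moves only by the shell command python3 -m pendant 'ROWS' [FORCE]. ROWS is JSON, a list that holds one entry, the list of rows, each a list of 5 numbers: the shift along the tool's x, y, z normalised to -1 to 1, where 1 is 200 mm, then the turn about the tool's z normalised to -1 to 1, where 1 is pi rad, then the opening, from 0 (shut) to 1 (fully open). In form: [[[dx, dy, dz, spin, hand], ...]]. A call has 1 to 12 rows; each row is the pose to reach, as a shift and turn from the pose commanded when the call began, along the tool's axes at that moment, turning the shorter way round; what a row does not reach only later rows make up. A row lasts 1/10 s, in which the tool goes at most 50 mm and 8.59 degrees, less where a joint would pass 70% of its speed; a pose out of reach is approached as far as the arm can. A call with a number of a shift or a turn outside -1 to 1 is refused whole. A call with a gripper value outside its range is refused whole. The fingers move at their own pace and stop on an object; FORCE is the grip in N (left out, the last holds). Time passes only in rows, so rows that repeat a pose let the fingers close. It gives the time, the measured TCP pose, the force, the opening and the grip force at its end, in the units of the state.
- ctrl.sense(): the state, without advancing time (a new reading comes with each control period).
- ctrl.capture(name): name is "scene" or "top" or "wrist"; returns (picture, depth): 420x560x3 uint8, blue, green, red; 420x560 float32, mm along the optical axis (not along the pixel's ray), 0 where there is no reading.
- ctrl.get_calibration(name): a dict with "K" (3x3 intrinsics, pixels), "origin" and "rotation" of the camera in the world. Camera axes: x right, y down, z forward; pixel columns grow to the right and rows downward; lengths in mm; the calibration is good to about 2 mm. A picture is of the moment at which its call begins: read the wrist's pose just before it. get_calibration takes no time and is no camera call; for the wrist camera it gives the pose at the moment of the call.
- ctrl.finish_job(): hands the job in; it is judged then, once.
The state is a dict: "time_s": time; "joints": joint angles; "dq": joint speeds; "tau": joint torques, N m; "eef_pos": TCP position; "ee_rot": TCP orientation; "force": force on the tool from outside, world axes, zero at the start; "wrist_torque": the same for the moment, N m; "grip_width": opening from 0.0 (shut) to 1.0 (fully open); "grip_force": force on a finger pad.
Only numpy, scipy, OpenCV 4.12 (cv2) and the standard library are available. Lean on these libraries where they do the work, as an engineer would, in place of code of your own. Each camera call takes 0.05 s, during which the arm holds its last target. There are 200 camera calls.

### The job

Unlock the specimen case and open it: bring the left dial to 3, then the right dial to 6, and slide the lid by its handle all the way open to the right. The lock is worn, so each dial catches up to nearly half a number before or after its mark: turn slowly past it, feel for the bolt to spring in, and stop turning at once, as forcing a caught dial or a held lid breaks the bolt. Leave the things standing around undisturbed, and let go at the end.

Things in the scene. Friction and masses are not known exactly. Their poses are not given: they have to be found in the camera images.
- case: White lockable specimen case, 250 (x) by 340 (y) by 100 mm, fixed to the bench. Origin: centre of its underside. Its axes: x away from the robot, y left, z up (the case is a little turned); left, right, far and near mean these. On its flat top (deck, z = 100): two dials at x = 50, y = +85 and -85, before them the steel bolt, and before that the lid, over the left half.
- dial_left (a joint): Angle (rad) of the left dial, counter-clockwise from above positive; number set = angle / 0.785. Code 3 = 2.356 rad. Starts 0.6 to 1.1 rad below it. Black skirt, 76 mm across, top 13 mm above the deck, digits 0 to 7 rising clockwise. Turns with 0.05 N m, stays where left. It catches within 0.36 rad either side of the code angle, differently each time, with about 0.045 rad of play.
- dial_left_grip (a point): Where to hold the left dial: on its axis, 35 mm above the deck, 22 mm above the skirt. The grip is a bar 44 mm long, 12 mm thick, from 13 to 47 mm above the deck, lying along the line from the centre to the digit 0: along the case's x at angle 0, and turned with the dial.
- dial_left_mark (a point): Dark mark on the deck at the far side of the left dial, 49 mm (+x) from its axis. The digit next to it is the number set. The right dial has the same.
- dial_right (a joint): Angle (rad) of the right dial, built and read like the left one. Code 6 = 4.712 rad. Starts 0.6 to 1.1 rad above it. It catches within 0.36 rad either side of the code angle, independently of the left, and only after the left dial is caught.
- dial_right_grip (a point): The same holding point on the right dial, 35 mm above the deck, with the same bar.
- bolt: Steel crossbar along y, 190 by 12 mm, its top 7 mm above the deck. Origin: middle of its far edge, at deck height; axes as the case. Starts near case x = -2 mm, slides only along x, away from the robot, pushed by its own spring of 3 to 4.5 N; do not handle it. Its two teeth press on slotted wheels hidden under the dials. Over 12 N from a dial, the lid or the robot breaks it.
- left_tooth (a point): Bolt's left tooth (6 mm wide, in a 9 mm slot, 32 mm from the dial's axis). When the left dial is turned slowly (some 0.2 rad/s) over its slot, the tooth drops in: the bolt jumps 6 mm, to case x about +4 mm, and the dial is caught, it turns no further and the torque on the hand rises.
- right_tooth (a point): Bolt's right tooth, 6 mm shorter, so it reaches its wheel only after the left has dropped in. When it drops into the right dial's slot the bolt springs to its end, case x = +12 mm (14 mm from the start), the right dial is caught too, and the bolt's tongue is clear of the lid.
- lid (a joint): How far the lid has slid (m) to the right (case's -y): 0 shut, 0.140 fully open at a stop. Aluminium plate, 157 (y) by 79 (x) by 5 mm, lying on the deck over the tubes. Moves with about 2 N, stays where left. Until the bolt is fully in, its tongue holds the lid.
- lid_grip (a point): Middle of the lid's handle, 27 mm above the deck: a bar 50 mm long (along the case's x), 12 mm thick, from 5 to 39 mm above the deck. At the start at case x = -76, y = 78.5 mm.
- vial: Bystander: small closed vial, 24 mm across and 40 mm tall, standing loose on the deck of the case behind and between the dials. Origin: centre of its underside.
- wire_rack: Bystander: white wire rack full of yellow-capped tubes, 120 by 96 mm, 95 mm tall. Origin: centre of its underside.
- foam_rack: Bystander: dark foam block with yellow-capped tubes, 100 by 90 mm, 105 mm tall. Origin: centre of its underside.
- reagent: Bystander: white reagent bottle, 64 mm across, 170 mm tall. Origin: centre of its underside.
- beaker: Bystander: glass beaker, 72 mm across the rim, 90 mm tall. Origin: centre of its underside.
- tip_box: Bystander: clear box with a flat lid, 87 by 122 mm, 62 mm tall. Origin: centre of its underside.
- timer: Bystander: flat white timer, 70 by 60 mm, 20 mm tall. Origin: centre of its underside.
- jar: Bystander: white screw-top jar, 60 mm across, 70 mm tall. Origin: centre of its underside.

How it is judged (in metres and radians):
On the way, in this order (a step that is already met when the one before it is completed fails the run):
1. the left dial is at 3 and caught: the bolt has sprung in by its first 6 mm (value of joint dial_left between 1.856 and 2.856 rad and x of bolt in the frame of case above 0.0015 m), for 0.1 s.
2. the right dial is at 6 and caught: the bolt has sprung fully in (value of joint dial_left between 1.856 and 2.856 rad and value of joint dial_right between 4.212 and 5.212 rad and x of bolt in the frame of case above 0.0095 m), for 0.1 s.
3. the lid is slid open (value of joint lid above 0.13 m), for 0.1 s.
At the end, for the whole second after the job is handed in: The lid is open (slid at least 130 of its 140 mm) and at rest, the bolt is sprung in to within 2.5 mm of its end and at rest, and the dials stand within 0.5 rad of 3 (left) and 6 (right) (all of step 2 and value of joint lid above 0.13 m and linear speed of bolt below 0.01 m/s and velocity of joint lid between -0.01 and 0.01 m/s); the robot touches nothing.
It fails at once if the bolt is loaded with more than 12 N (contact force between bolt and anything else above 12 N).
It fails at once if a bystander is moved by more than 25 mm (distance of any of vial, wire_rack, foam_rack, reagent, beaker, tip_box, timer, jar from where it was at the start of the episode above 0.025 m).
It fails at once if a bystander is tipped over (angle between any of vial, wire_rack, foam_rack, reagent, beaker, tip_box, timer, jar's own z axis and vertical above 0.4 rad).
It also fails if it takes over 72 s, if anything falls off the work surface, if the arm or the gripper's body presses on something with over 40 N, if the wrist force passes 120 N, or if a joint passes its speed limit or range.

## Working session

There is one attempt and no reset: what is moved stays moved. The work goes in short steps, Python scripts to look and compute and a shell command to move; the robot and the scene stay as the last step left them, time stands still between calls to the robot, and variables do not carry over. Pictures are saved under pics/ and viewed, at most 10 in all, crops included, and the job is handed in when it is done.

```bash
mkdir -p pics; ls; cat > h.py <<'E'
from rig import ctrl
import numpy as np, cv2
def snap(name,fn=None):
    cal=ctrl.get_calibration(name); im,d=ctrl.capture(name)
    if fn: cv2.imwrite('pics/'+fn,im)
    np.savez('last_'+name,im=im,d=d,K=cal['K'],o=cal['origin'],R=cal['rotation'])
    return im,d,cal
def load(name):
    return np.load('last_'+name+'.npz')
def pt(L,u,v,z=None):
    K=L['K'];r=np.array([(u-K[0,2])/K[0,0],(v-K[1,2])/K[1,1],1]);w=L['R']@r
    if z is not None: return L['o']+w*(z-L['o'][2])/w[2]
    p=L['d'][int(v)-1:int(v)+2,int(u)-1:int(u)+2];p=p[p>0]
    return L['o']+w*np.median(p) if len(p) else None
E
python3 - <<'E'
from h import *
for n in ('top','scene'):
    im,d,c=snap(n,n+'1.png'); print(n,c['origin'],c['rotation'],c['K'])
s=ctrl.sense();print(s)
E
```

```text
pics
top [ 322.82914217  -18.45859521 1430.98267794] [-0.0437927   0.7100113  -0.70158872  0.04170646] [[411.13319482   0.         269.54193541]
 [  0.         411.13319482 210.57579988]
 [  0.           0.           1.        ]]
scene [1147.27839225 -468.62101275  689.68219516] [-0.41749196  0.78566824  0.4091749  -0.20248896] [[388.25083363   0.         274.77179405]
 [  0.         388.25083363 210.06030938]
 [  0.           0.           1.        ]]
{'time_s': 0.1, 'joints': array([ 1.04254358e+00,  3.13378250e-01,  1.49831174e+00, -1.60530313e-07,
        1.33099411e+00, -2.23388081e-01]), 'dq': array([-0.00074543, -0.00346662, -0.00137451, -0.00126894, -0.00145398,
       -0.00078434]), 'tau': array([ 2.47932068e-03, -4.12909162e+01, -2.60139459e+01, -1.89823259e-04,
        3.07301700e-03,  2.25704895e-05]), 'eef_pos': array([157.4682409 , 500.57742272, 203.61898564]), 'ee_rot': array([-2.00227807e-04,  1.51842668e-01,  9.88404526e-01, -5.07664986e-04]), 'force': array([0.50704864, 0.73808302, 0.87459886]), 'wrist_torque': array([-0.00362369, -0.02914882, -0.00774056]), 'grip_force': 0.0, 'grip_width': 0.9949895521393494}
```

```bash
cat >> h.py <<'E'
from scipy.spatial.transform import Rotation as Ro
_l=load
class D(dict): pass
def load(name):
    z=_l(name); d={k:z[k] for k in z.files}
    q=d['R']
    if q.size==4: d['R']=Ro.from_quat(q,scalar_first=True).as_matrix()
    return d
E
python3 - <<'E'
from h import *
L=load('top');print(L['R'])
im=L['im'];print(im.shape)
c=im[60:270,130:430];cv2.imwrite('pics/topc.png',cv2.resize(c,None,fx=2.6,fy=2.6,interpolation=cv2.INTER_CUBIC))
E
```

```text
[[ 0.01206768 -0.99261895  0.12067305]
 [-0.99992471 -0.01171094  0.00366506]
 [-0.00222481 -0.1207082  -0.99268554]]
(420, 560, 3)
```

View pics/top1.png

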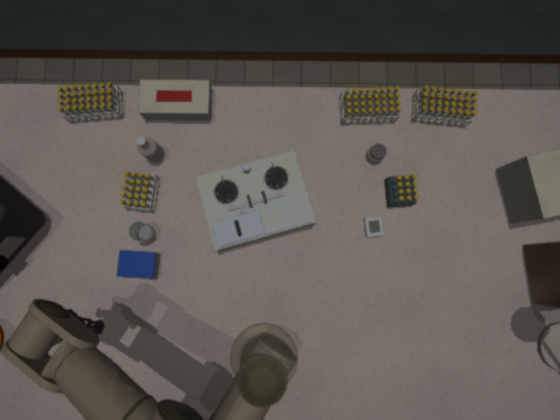

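View pics/scene1.png

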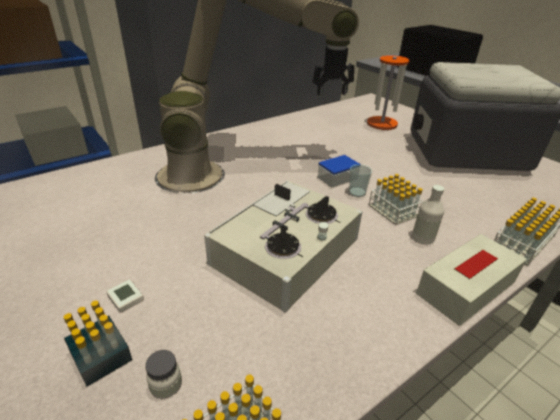

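The top picture shows the case with corners near (198,178), (297,152), (314,220) and (219,249). The left dial is at about (226,191), the right dial at (276,178) and the lid handle at (238,228). The scene picture confirms this layout. I need an enlarged crop.

```bash
python3 - <<'E'
from h import *
L=load('top')
im=L['im'];c=im[145:255,190:322];cv2.imwrite('pics/topc.png',cv2.resize(c,None,fx=5,fy=5,interpolation=cv2.INTER_CUBIC))
E
```

```text
(no output)
```

View pics/topc.png

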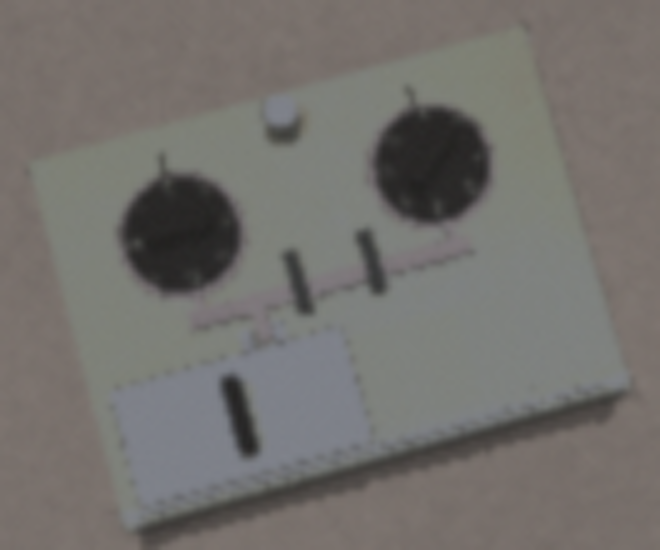

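The crop shows the left dial at (181,234), the right dial at (433,164) and the handle top at (240,416). The deck corners are at (30,165), (527,28), (628,390) and (133,530).

```bash
cat >> h.py <<'E'
def fit(P,W):
    # 2D rigid fit case->world
    P=np.array(P,float);W=np.array(W,float)
    pm,wm=P.mean(0),W.mean(0);a,b=P-pm,W-wm
    th=np.arctan2((a[:,0]*b[:,1]-a[:,1]*b[:,0]).sum(),(a*b).sum())
    R=np.array([[np.cos(th),-np.sin(th)],[np.sin(th),np.cos(th)]]);t=wm-R@pm
    return th,t,np.linalg.norm(P@R.T+t-W,axis=1)
def c2w(th,t,p): return np.array([[np.cos(th),-np.sin(th)],[np.sin(th),np.cos(th)]])@np.array(p)+t
def plan(target,yaw):
    "world delta -> tool units; yaw= desired world yaw of tool y line"
    s=ctrl.sense();R=Ro.from_quat(s['ee_rot'],scalar_first=True).as_matrix()
    d=R.T@(np.array(target)-s['eef_pos'])/200
    ty=np.arctan2(R[1,1],R[0,1]);e=(yaw-ty+np.pi/2)%np.pi-np.pi/2
    print('t',s['time_s'],'tcp',s['eef_pos'].round(1),'tooly',ty.round(3),'rows d',d.round(4),'spin',-(e/np.pi).round(4), 'j6',s['joints'][5].round(3),'F',s['force'].round(1),'w',round(s['grip_width'],3))
E
python3 - <<'E'
from h import *
L=load('top')
f=lambda u,v,z:pt(L,190+(u+.5)/5-.5,145+(v+.5)/5-.5,z)[:2]
P=[(50,85),(50,-85),(-76,78.5),(125,170),(125,-170),(-125,-170),(-125,170)]
W=[f(181,234,113),f(433,164,113),f(240,416,139),f(30,165,100),f(527,28,100),f(628,390,100),f(133,530,100)]
th,t,r=fit(P,W);print(th,t,r.round(1))
# depth check
print(pt(L,226,195),pt(L,270,200))
for n,p in dict(L=(50,85),R=(50,-85),lid=(-76,78.5)).items(): print(n,c2w(th,t,p).round(1))
q=c2w(th,t,(50,85));plan([q[0],q[1],300],th)
C=ctrl.get_calibration('wrist');s=ctrl.sense();R=Ro.from_quat(s['ee_rot'],scalar_first=True).as_matrix()
print('cam in tool',R.T@(C['origin']-s['eef_pos']),R.T@Ro.from_quat(C['rotation'],scalar_first=True).as_matrix(),C['K'][0,0])
E
```

```text
0.2874588294821267 [519.72244998  32.81441618] [0.9 0.7 0.6 0.2 0.9 3.5 3.7]
[532.42404216 128.40146474 112.17114098] [519.66479879 -14.61903274  98.84622735]
L [543.6 128.5]
R [591.8 -34.5]
lid [424.6  86.5]
t 0.1 tcp [157.5 500.6 203.6] tooly 1.266 rows d [-2.3998 -1.1956 -0.4812] spin 0.3115 j6 -0.223 F [0.5 0.7 0.9] w 0.995
cam in tool [  65.79531089    0.5181984  -170.70356027] [[ 5.90277470e-04 -9.65011605e-01 -2.62206508e-01]
 [ 9.99999531e-01  3.68387563e-04  8.95396994e-04]
 [-7.67474874e-04 -2.62206914e-01  9.65011371e-01]] 375.2307617076341
```

```bash
python3 -m pendant '[[[-0.2,-0.1,-0.25,0,1],[-0.45,-0.25,-0.35,0.05,1],[-0.7,-0.35,-0.35,0.1,1],[-0.95,-0.5,-0.35,0.15,1],[-1,-0.55,-0.35,0.2,1],[-1,-0.55,-0.35,0.25,1],[-1,-0.55,-0.35,0.3,1]]]'
python3 - <<'E'
from h import *
th,t=0.2875,np.array([519.7,32.8])
q=c2w(th,t,(50,40));plan([q[0],q[1],270],th)
E
```

```text
time_s: 0.8
eef_pos: [316.3, 334.7, 273.9]
ee_rot: [-0.0, 0.57, 0.821, -0.0]
force: [-0.7, -0.0, 0.4]
grip_width: 1.0
grip_force: 0.0
t 0.8 tcp [316.3 334.7 273.9] tooly 0.357 rows d [-1.5872  0.6896  0.0193] spin 0.022 j6 0.202 F [-0.7 -0.   0.4] w 1.0
```

```bash
python3 -m pendant '[[[-0.23,0.1,0,0.02,1],[-0.45,0.2,0,0.02,1],[-0.68,0.3,0,0.02,1],[-0.9,0.4,0,0.02,1],[-1,0.45,0,0.02,1]]]' >/dev/null
python3 -m pendant '[[[-0.2,0.08,0,0,1],[-0.4,0.16,0,0,1],[-0.6,0.24,0,0,1],[-0.6,0.24,0,0,1],[-0.6,0.24,0,0,1]]]'
python3 - <<'E'
from h import *
th,t=0.2875,np.array([519.7,32.8])
q=c2w(th,t,(50,40));plan([q[0],q[1],270],th)
im,d,c=snap('wrist')
cv2.imwrite('pics/w1.png',cv2.resize(im,None,fx=1.42,fy=1.42,interpolation=cv2.INTER_CUBIC))
E
```

```text
time_s: 1.8
eef_pos: [552.6, 80.6, 273.4]
ee_rot: [-0.001, 0.593, 0.805, -0.0]
force: [-0.9, 0.8, 0.1]
grip_width: 0.997
grip_force: 0.0
t 1.8 tcp [552.6  80.6 273.4] tooly 0.302 rows d [0.0169 0.0247 0.0168] spin 0.0046 j6 -0.367 F [-0.9  0.8  0.1] w 0.997
```

View pics/w1.png

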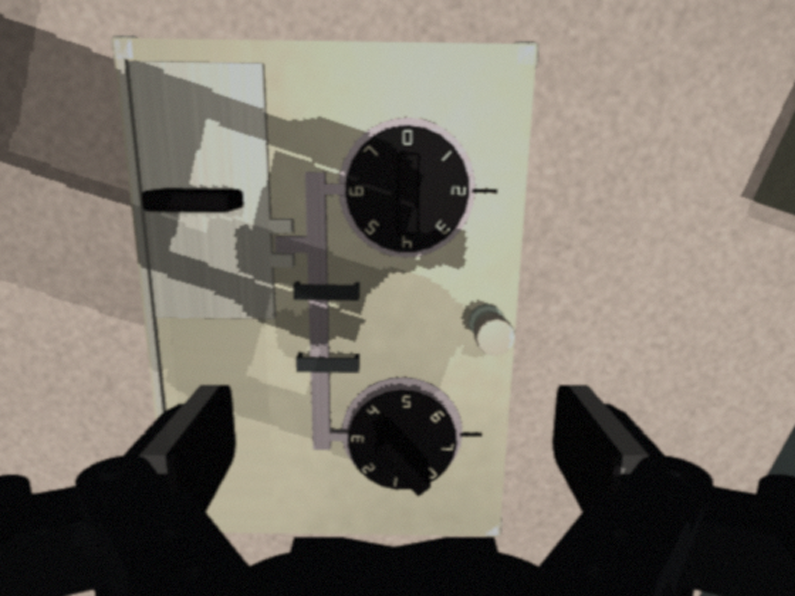

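The wrist view shows the left dial centred at about (407,189), with 2 at the mark and the bar vertical, so θ≈1.57. The right dial is at about (402,438), with 7 just clockwise of the mark, so θ≈5.33. The handle is near (192,199) and the vial top near (495,337).

```bash
python3 - <<'E'
from h import *
L=load('wrist')
f=lambda u,v,z:pt(L,u/1.42,v/1.42,z)[:2]
P=[(50,85),(50,-85),(99,85),(99,-85),(125,170)]
W=[f(407,189,113),f(402,438,113),f(485,190,100),f(471,434,100),f(537,43,100)]
th,t,r=fit(P,W);print(th,t,r.round(1))
v=f(495,337,140);R=np.array([[np.cos(th),-np.sin(th)],[np.sin(th),np.cos(th)]]);print('vial case',R.T@(v-t))
print('lid case',R.T@(f(192,199,139)-t))
t2=np.array([519.7,32.8])
for n,p in dict(L=(50,85),R=(50,-85),lid=(-76,78.5)).items(): print(n,c2w(th,t,p).round(1),c2w(.2875,t2,p).round(1))
q=c2w(th,t,(50,85));plan([q[0],q[1],190],th)
E
```

```text
0.2865341270428083 [522.92864298  35.02454894] [0.5 1.8 0.5 1.6 0.2]
vial case [103.7113675    0.19856256]
lid case [-72.04970987  78.9342074 ]
L [546.9 130.7] [543.5 128.5]
R [594.9 -32.4] [591.8 -34.5]
lid [427.8  88.8] [424.6  86.5]
t 1.85 tcp [552.2  81.4 273.8] tooly 0.303 rows d [0.2428 0.0482 0.4191] spin 0.0053 j6 -0.367 F [0.2 0.9 0.6] w 0.997
```

```bash
python3 -m pendant '[[[0.1,0.02,0.2,0.005,0.6],[0.24,0.039,0.35,0.005,0.5],[0.24,0.039,0.5,0.005,0.5],[0.24,0.039,0.6,0.005,0.5],[0.24,0.039,0.7,0.005,0.5],[0.24,0.039,0.775,0.005,0.5],[0.24,0.039,0.775,0.005,0.5]]]' 20
python3 - <<'E'
from h import *
th,t=0.2867,np.array([521.3,33.9])
q=c2w(th,t,(50,85));plan([q[0],q[1],118],th)
im,d,c=snap('wrist')
cv2.imwrite('pics/w2.png',cv2.resize(im,None,fx=1.42,fy=1.42,interpolation=cv2.INTER_CUBIC))
E
```

```text
time_s: 2.55
eef_pos: [544.0, 130.3, 117.6]
ee_rot: [-0.001, 0.598, 0.802, -0.001]
force: [0.6, 0.1, -0.5]
grip_width: 0.496
grip_force: 0.0
t 2.55 tcp [544.  130.3 117.6] tooly 0.289 rows d [-0.0055  0.0048 -0.002 ] spin 0.0008 j6 -0.263 F [ 0.6  0.1 -0.5] w 0.496
```

View pics/w2.png

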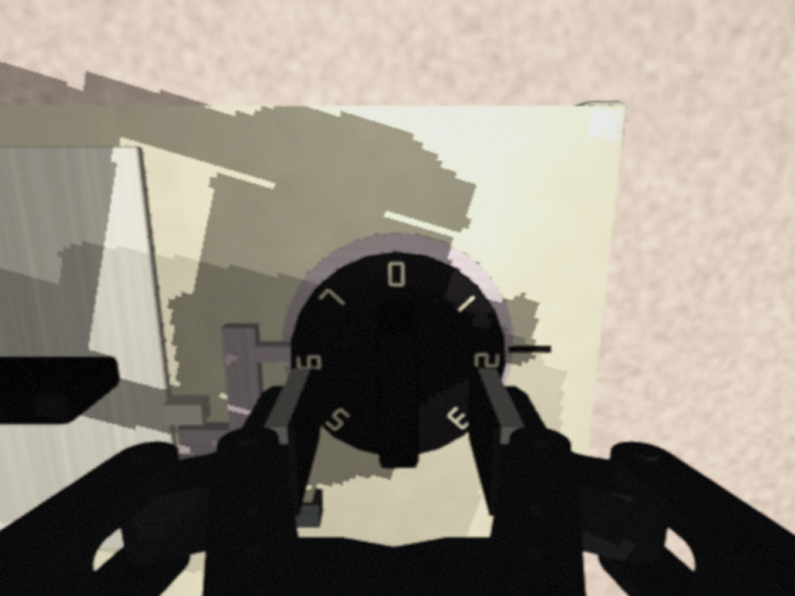

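The fingers are centred on the bar, which is at column 398. The bolt's left end shows near (240,340). Next I close lightly.

```bash
cat > chk.py <<'E'
from h import *
s=ctrl.sense();R=Ro.from_quat(s['ee_rot'],scalar_first=True).as_matrix()
print('t%.2f yaw %.3f F %s T %s w %.3f g %.1f'%(s['time_s'],np.arctan2(R[1,1],R[0,1]),s['force'].round(1),s['wrist_torque'].round(3),s['grip_width'],s['grip_force']))
import sys
if len(sys.argv)>1 and abs(s['wrist_torque'][2])>float(sys.argv[1]): print('STOP'); sys.exit(1)
E
python3 -m pendant '[[[0,0,0,0,0],[0,0,0,0,0],[0,0,0,0,0],[0,0,0,0,0],[0,0,0,0,0]]]' 20 >/dev/null; python3 chk.py
python3 -m pendant '[[[0,0,0,-0.006,0],[0,0,0,-0.012,0],[0,0,0,-0.018,0],[0,0,0,-0.024,0]]]' >/dev/null; python3 chk.py 0.2
```

```text
t3.10 yaw 0.287 F [-1.2  0.8  5.9] T [ 0.121  0.279 -0.037] w 0.002 g 3.0
t3.50 yaw 0.364 F [-0.4 -0.7  5.5] T [0.083 0.121 0.052] w 0.001 g 2.6
```

```bash
python3 - <<'E'
from h import *
im,d,c=snap('wrist')
cv2.imwrite('pics/w3.png',cv2.resize(im,None,fx=1.42,fy=1.42,interpolation=cv2.INTER_CUBIC))
E
```

```text
(no output)
```

View pics/w3.png

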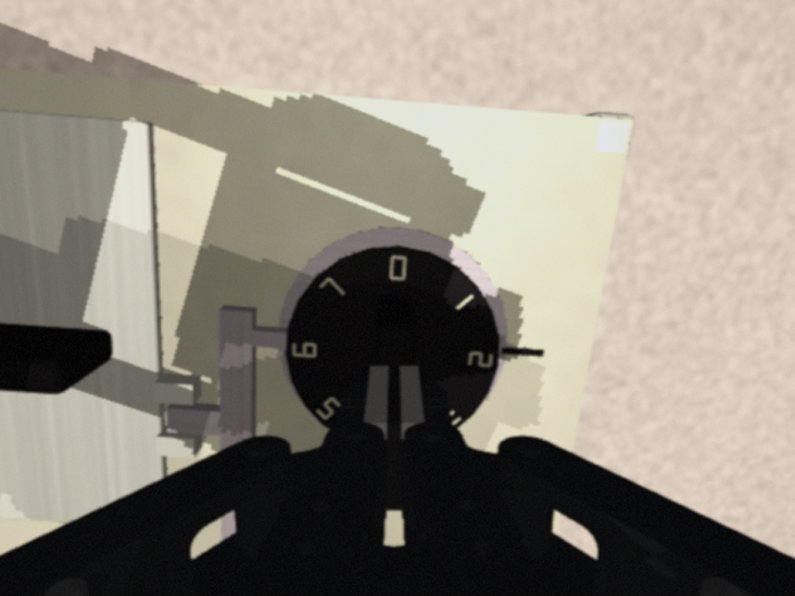

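The pads look almost shut and the dial has hardly turned with the hand. I'll check the depths and reopen the fingers for a look.

```bash
python3 - <<'E'
from h import *
L=load('wrist')
th,t=0.2867,np.array([521.3,33.9])
s=ctrl.sense();R=Ro.from_quat(s['ee_rot'],scalar_first=True).as_matrix()
print(s['eef_pos'])
for v in (267,310,340,370,390,410,425,440,480):
    row=[]
    for u in (350,365,376,388,394,400,412,425):
        p=pt(L,u/1.42,v/1.42); 
        row.append(None if p is None else (R.T@(p-s['eef_pos'])).round(0).astype(int).tolist())
    print(v,row)
E
```

```text
[546.18785895 129.2635231  119.85848657]
267 [[32, -14, 6], [31, -9, 6], [32, -5, 6], [31, -1, 7], [32, 1, 5], [31, 3, 6], [32, 7, 6], [32, 11, 6]]
310 [[17, -14, 6], [17, -9, 6], [16, -5, 6], [23, -1, -16], [22, 1, -15], [22, 3, -14], [22, 6, -13], [17, 12, 5]]
340 [[5, -14, 6], [6, -9, 6], [17, -4, -27], [17, -1, -28], [17, 1, -28], [17, 3, -28], [17, 6, -28], [6, 12, 6]]
370 [[-6, -15, 6], [-6, -9, 6], [11, -4, -35], [11, -1, -35], [11, 1, -35], [11, 2, -35], [11, 6, -35], [-6, 12, 6]]
390 [[7, -11, -39], [7, -7, -39], [11, -4, -48], [11, -1, -48], [11, 1, -48], [11, 2, -48], [11, 5, -49], [7, 9, -39]]
410 [[7, -10, -51], [7, -6, -51], [11, -3, -59], [11, -1, -59], [11, 1, -59], [11, 2, -59], [11, 5, -59], [7, 8, -51]]
425 [[14, -8, -71], [12, -5, -69], [12, -3, -68], [11, -1, -65], [11, 1, -65], [11, 2, -66], [11, 5, -67], [13, 7, -71]]
440 [[12, -8, -75], [12, -5, -75], [12, -3, -75], [7, -1, -65], [7, 1, -66], [7, 2, -66], [12, 4, -75], [12, 7, -74]]
480 [[17, -6, -96], [17, -4, -96], [12, -2, -88], [-2, -1, -66], [-3, 1, -65], [-3, 2, -66], [11, 4, -87], [17, 6, -96]]
```

The depths show the pads shut above the bar top. The real fingertips sit about 29 mm behind the reported TCP, so nothing was gripped. I'll reopen, undo the spin and verify the tip position.

```bash
python3 -m pendant '[[[0,0,-0.05,0.012,0.35],[0,0,-0.05,0.024,0.35],[0,0,-0.05,0.024,0.35],[0,0,-0.05,0.024,0.35]]]'; python3 chk.py
python3 - <<'E'
from h import *
im,d,c=snap('wrist')
L=load('wrist');s=ctrl.sense();R=Ro.from_quat(s['ee_rot'],scalar_first=True).as_matrix()
v,u=np.mgrid[150:330,150:420];dd=d[v,u]
K=L['K'];r=np.stack([(u-K[0,2])/K[0,0]*dd,(v-K[1,2])/K[1,1]*dd,dd],-1)@L['R'].T+L['o']
p=(r-s['eef_pos'])@R
m=(dd>0)
for y0 in range(-30,30,3):
    k=m&(abs(p[...,1]-y0-1.5)<1.5)&(p[...,0]<14)&(p[...,0]>-30)
    z=np.sort(p[k][:,2]) if k.any() else []
    h=np.histogram(p[k][:,2],bins=range(-100,30,10))[0]
    print(y0,h)
E
```

```text
time_s: 3.95
eef_pos: [545.6, 129.2, 128.8]
ee_rot: [-0.0, 0.598, 0.801, -0.0]
force: [-0.4, 0.8, -0.1]
grip_width: 0.347
grip_force: 0.0
t3.95 yaw 0.288 F [-0.4  0.8 -0.1] T [-0.033  0.008  0.072] w 0.347 g 0.0
-30 [  0   0  73   0  28  23   2   0   0   0   0 241]
-27 [  0 102 174  16  92 106  35   0   0   0   0 228]
-24 [  0 116 192  13  51  51  26   0   0   0   0 222]
-21 [  0 113 199 110 105  82  53   0   0   0   0 267]
-18 [  0 122 173 290 123  88  60   0   0   0   0 428]
-15 [  0  20   0 201 204 199 164  13   0   0   0 441]
-12 [  0   0   0   0   0   0   0   0   0   0   0 439]
-9 [  0   0   0   0   0   0   0   0   0   0   0 398]
-6 [  0   0   0   0   0   0   0   4 306   0   0   0]
-3 [  0   0   0   0   0   0   0  29 479   0   0   0]
0 [  0   0   0   0   0   0   0  20 487   0   0   0]
3 [  0   0   0   0   0   0   0  35 442   0   0   0]
6 [  0   0   0   0   0   0   0   1 171   0   0 107]
9 [  0   0   0   0   0   0   0   0   0   0   0 435]
12 [  0   0   0   0   0   0   0   0   0   0   0 448]
15 [  0  86  80 390 266 246 184  12   0   0   0 432]
18 [  0 115 186 155 115  93  57   0   0   0   0 405]
21 [  0 111 207  57  55  50  26   0   0   0   0 229]
24 [  0 116 173  14  88 103  42   0   0   0   0 220]
27 [  0  46 125  11  73  81  17   0   0   0   0 223]
```

The pad tips end about 30 mm behind the reported TCP, confirmed with the fingers open. I'll descend to a TCP z of about 93 in checked steps.

```bash
python3 -m pendant '[[[0,0,0.05,0,0.35],[0,0,0.1,0,0.35],[0,0,0.12,0,0.35],[0,0,0.12,0,0.35]]]' >/dev/null; python3 chk.py 0.2 && python3 -m pendant '[[[0,0,0.02,0,0.35],[0,0,0.04,0,0.35],[0,0,0.06,0,0.35],[0,0,0.06,0,0.35]]]' && python3 chk.py 0.2 && python3 -m pendant '[[[0,0,0,0,0],[0,0,0,0,0],[0,0,0,0,0],[0,0,0,0,0]]]' 30 >/dev/null; python3 chk.py
python3 -m pendant '[[[0,0,0,-0.006,0],[0,0,0,-0.012,0],[0,0,0,-0.018,0],[0,0,0,-0.024,0]]]' >/dev/null; python3 chk.py 0.2
```

```text
t4.40 yaw 0.288 F [-0.9 -0.1  0.1] T [0.026 0.031 0.029] w 0.355 g 0.0
time_s: 4.8
eef_pos: [545.4, 129.2, 92.5]
ee_rot: [-0.0, 0.599, 0.801, -0.0]
force: [-0.3, 0.5, 0.9]
grip_width: 0.346
grip_force: 0.0
t4.80 yaw 0.287 F [-0.3  0.5  0.9] T [-0.006 -0.02   0.068] w 0.346 g 0.0
t5.20 yaw 0.287 F [-1.5 -0.4  1.9] T [-0.035  0.259 -0.152] w 0.134 g 33.0
t5.60 yaw 0.365 F [-2.6  0.1  2.8] T [ 0.003  0.393 -0.048] w 0.133 g 33.3
```

```bash
python3 -m pendant '[[[0,0,0,-0.009,0],[0,0,0,-0.018,0],[0,0,0,-0.027,0],[0,0,0,-0.036,0],[0,0,0,-0.045,0],[0,0,0,-0.054,0],[0,0,0,-0.063,0],[0,0,0,-0.072,0]]]' >/dev/null; python3 chk.py 0.2
cat > bolt.py <<'E'
from h import *
def bolt(cam='wrist'):
    im,d,c=snap(cam);L=load(cam);th,t=0.2867,np.array([521.3,33.9])
    v,u=np.mgrid[0:420,0:560];dd=d;K=L['K']
    r=np.stack([(u-K[0,2])/K[0,0]*dd,(v-K[1,2])/K[1,1]*dd,dd],-1)@L['R'].T+L['o']
    R=np.array([[np.cos(th),-np.sin(th)],[np.sin(th),np.cos(th)]])
    q=(r[...,:2]-t)@R
    k=(dd>0)&(q[...,0]>-25)&(q[...,0]<22)&(abs(q[...,1])<100)
    return q[k],r[...,2][k],im[k]
if __name__=='__main__':
    q,z,im=bolt()
    for y in range(-100,100,10):
        m=(q[:,1]>=y)&(q[:,1]<y+10)
        if m.sum()>30:
            print(y,[round(float(np.median(z[m&(abs(q[:,0]-x)<1.5)])),1) if (m&(abs(q[:,0]-x)<1.5)).any() else None for x in range(-24,22,3)])
E
python3 bolt.py
```

```text
t6.40 yaw 0.591 F [-4.3 -0.7  4.8] T [-0.077  0.518 -0.16 ] w 0.137 g 33.5
-10 [None, None, None, None, None, None, None, 107.7, 100.8, 100.8, None, None, None, None, None, None]
0 [None, None, None, None, None, None, 107.8, 107.8, 107.5, 100.8, 101.1, None, None, None, None, None]
10 [100.9, None, None, None, None, None, None, None, 108.5, 111.5, 111.4, None, None, None, None, None]
20 [100.8, 101.2, 101.3, 100.8, 101.6, None, None, None, None, 112.0, 111.4, None, None, None, None, None]
30 [109.8, 102.4, 100.9, 100.8, 107.6, 107.8, 107.8, None, None, None, None, None, None, None, None, None]
40 [108.4, 108.0, 107.8, 107.8, 107.8, 107.8, 107.9, 108.1, 106.8, 100.9, 100.7, 100.8, 100.8, 100.8, 100.8, 100.8]
50 [108.0, 106.9, 104.6, 104.5, 107.7, 107.9, 107.7, 107.8, 106.9, 100.9, 100.9, 101.0, 100.9, 100.7, 101.1, 101.0]
60 [107.2, 104.0, 100.9, 100.9, 107.7, 107.9, 107.9, 107.9, 107.0, 100.9, 100.8, 100.9, 101.4, 178.8, 180.0, 180.1]
70 [100.9, 100.8, 100.9, 100.9, 107.6, 107.8, 108.3, 108.5, 107.0, 100.9, 102.2, 198.4, 195.0, 192.2, 176.1, 177.7]
80 [100.8, 100.8, 100.8, 100.9, 107.8, 107.8, 108.0, 198.1, 198.3, 196.8, 195.8, 191.5, 188.0, 183.3, 178.0, 176.4]
90 [100.9, 100.8, 100.9, 100.9, 101.1, 103.8, 104.6, 105.1, 102.0, 101.0, 101.1, 101.1, 101.8, 112.6, 113.9, 113.8]
```

The wrist depth resolves the bolt clearly, spanning about -13 to 0 in my frame. I'll chain small typed turns, with a bolt and torque check after each that stops the chain.

```bash
cat > feel.py <<'E'
import sys
from bolt import *
lim=float(sys.argv[1]); y0,y1=float(sys.argv[2]),float(sys.argv[3])
s=ctrl.sense();R=Ro.from_quat(s['ee_rot'],scalar_first=True).as_matrix()
q,z,im=bolt()
m=(z>105.5)&(z<110)&(q[:,1]>y0)&(q[:,1]<y1)&(q[:,0]>-16)
b=q[m,0].mean() if m.sum()>20 else float('nan')
far=np.percentile(q[m,0],97) if m.sum()>20 else float('nan')
T=s['wrist_torque'][2]
print('t%.2f yaw %.3f F %s Tz %.3f bolt mid %.2f far %.2f n%d'%(s['time_s'],np.arctan2(R[1,1],R[0,1]),s['force'].round(1),T,b,far,m.sum()))
if abs(T)>0.4 or not b<lim: print('STOP'); sys.exit(1)
E
M(){ :; }
python3 feel.py -4 50 78 &&
for i in 1; do python3 -m pendant '[[[0,0,0,-0.006,0],[0,0,0,-0.012,0]]]' >/dev/null; done && python3 feel.py -4 50 78 && python3 -m pendant '[[[0,0,0,-0.006,0],[0,0,0,-0.012,0]]]' >/dev/null && python3 feel.py -4 50 78 && python3 -m pendant '[[[0,0,0,-0.006,0],[0,0,0,-0.012,0]]]' >/dev/null && python3 feel.py -4 50 78 && python3 -m pendant '[[[0,0,0,-0.006,0],[0,0,0,-0.012,0]]]' >/dev/null && python3 feel.py -4 50 78
```

```text
t6.45 yaw 0.593 F [-2.3 -0.1  5.2] Tz -0.076 bolt mid -5.87 far 0.52 n1718
t6.70 yaw 0.629 F [-2.3 -1.   4.4] Tz -0.084 bolt mid -5.97 far 0.39 n1728
t6.95 yaw 0.666 F [-2.5  0.1  5.1] Tz -0.101 bolt mid -6.03 far 0.35 n1748
t7.20 yaw 0.704 F [-3.1 -1.7  5.1] Tz -0.073 bolt mid -5.97 far 0.42 n1762
t7.45 yaw 0.742 F [-1.8 -0.1  5.7] Tz -0.139 bolt mid -5.93 far 0.50 n1789
```

```bash
python3 -m pendant '[[[0,0,0,-0.006,0],[0,0,0,-0.012,0]]]' >/dev/null && python3 feel.py -4 50 78 && python3 -m pendant '[[[0,0,0,-0.006,0],[0,0,0,-0.012,0]]]' >/dev/null && python3 feel.py -4 50 78 && python3 -m pendant '[[[0,0,0,-0.006,0],[0,0,0,-0.012,0]]]' >/dev/null && python3 feel.py -4 50 78 && python3 -m pendant '[[[0,0,0,-0.006,0],[0,0,0,-0.012,0]]]' >/dev/null && python3 feel.py -4 50 78 && python3 -m pendant '[[[0,0,0,-0.006,0],[0,0,0,-0.012,0]]]' >/dev/null && python3 feel.py -4 50 78 && python3 -m pendant '[[[0,0,0,-0.006,0],[0,0,0,-0.012,0]]]' >/dev/null && python3 feel.py -4 50 78 && python3 -m pendant '[[[0,0,0,-0.006,0],[0,0,0,-0.012,0]]]' >/dev/null && python3 feel.py -4 50 78 && python3 -m pendant '[[[0,0,0,-0.006,0],[0,0,0,-0.012,0]]]' >/dev/null && python3 feel.py -4 50 78
```

```text
t7.70 yaw 0.780 F [-3.1 -0.5  6.1] Tz -0.084 bolt mid -5.88 far 0.53 n1791
t7.95 yaw 0.817 F [-2.2 -0.3  5.3] Tz -0.145 bolt mid -5.88 far 0.49 n1800
t8.20 yaw 0.855 F [-2.2 -0.   5.9] Tz -0.172 bolt mid -5.99 far 0.42 n1821
t8.45 yaw 0.893 F [-3.7 -0.7  4.8] Tz -0.113 bolt mid -6.03 far 0.30 n1840
t8.70 yaw 0.930 F [-1.9 -0.8  5.7] Tz -0.111 bolt mid -6.16 far 0.17 n1843
t8.95 yaw 0.968 F [-2.3 -0.4  5.8] Tz -0.113 bolt mid -6.14 far 0.15 n1862
t9.20 yaw 1.006 F [-2.3 -0.5  5.4] Tz -0.124 bolt mid -6.09 far 0.20 n1891
t9.45 yaw 1.043 F [-2.4  0.1  5.5] Tz -0.132 bolt mid -6.03 far 0.27 n1891
```

```bash
python3 -m pendant '[[[0,0,0,-0.006,0],[0,0,0,-0.012,0]]]' >/dev/null && python3 feel.py -4 50 78 && python3 -m pendant '[[[0,0,0,-0.006,0],[0,0,0,-0.012,0]]]' >/dev/null && python3 feel.py -4 50 78 && python3 -m pendant '[[[0,0,0,-0.006,0],[0,0,0,-0.012,0]]]' >/dev/null && python3 feel.py -4 50 78 && python3 -m pendant '[[[0,0,0,-0.006,0],[0,0,0,-0.012,0]]]' >/dev/null && python3 feel.py -4 50 78 && python3 -m pendant '[[[0,0,0,-0.006,0],[0,0,0,-0.012,0]]]' >/dev/null && python3 feel.py -4 50 78 && python3 -m pendant '[[[0,0,0,-0.006,0],[0,0,0,-0.012,0]]]' >/dev/null && python3 feel.py -4 50 78 && python3 -m pendant '[[[0,0,0,-0.006,0],[0,0,0,-0.012,0]]]' >/dev/null && python3 feel.py -4 50 78 && python3 -m pendant '[[[0,0,0,-0.006,0],[0,0,0,-0.012,0]]]' >/dev/null && python3 feel.py -4 50 78
```

```text
t9.70 yaw 1.081 F [-2.7 -0.   5. ] Tz -0.072 bolt mid -6.08 far 0.21 n1917
t9.95 yaw 1.119 F [-2.8  0.1  5.2] Tz -0.107 bolt mid -6.11 far 0.18 n1928
t10.20 yaw 1.156 F [-2.9  0.3  5.6] Tz -0.135 bolt mid -6.15 far 0.13 n1943
t10.45 yaw 1.194 F [-2.5 -0.1  5.5] Tz -0.128 bolt mid -6.20 far 0.08 n1955
t10.70 yaw 1.231 F [-2.9 -0.2  5.6] Tz -0.122 bolt mid -5.97 far 0.33 n1982
t10.95 yaw 1.269 F [-3.4  0.4  5.4] Tz -0.087 bolt mid -5.78 far 0.53 n2006
t11.20 yaw 1.307 F [-2.   1.   5.1] Tz -0.048 bolt mid -5.67 far 0.70 n2032
t11.45 yaw 1.345 F [-2.8 -0.3  5.3] Tz -0.132 bolt mid -5.42 far 0.99 n2046
```

```bash
python3 -m pendant '[[[0,0,0,-0.006,0],[0,0,0,-0.012,0]]]' >/dev/null && python3 feel.py -4 50 78 && python3 -m pendant '[[[0,0,0,-0.006,0],[0,0,0,-0.012,0]]]' >/dev/null && python3 feel.py -4 50 78 && python3 -m pendant '[[[0,0,0,-0.006,0],[0,0,0,-0.012,0]]]' >/dev/null && python3 feel.py -4 50 78 && python3 -m pendant '[[[0,0,0,-0.006,0],[0,0,0,-0.012,0]]]' >/dev/null && python3 feel.py -4 50 78; python3 - <<'E'
from h import *
L=load('wrist');cv2.imwrite('pics/w4.png',cv2.resize(L['im'],None,fx=1.42,fy=1.42,interpolation=cv2.INTER_CUBIC))
E
```

```text
t11.70 yaw 1.382 F [-2.7 -0.4  4.9] Tz -0.029 bolt mid -1.46 far 5.92 n2201
STOP
```

View pics/w4.png

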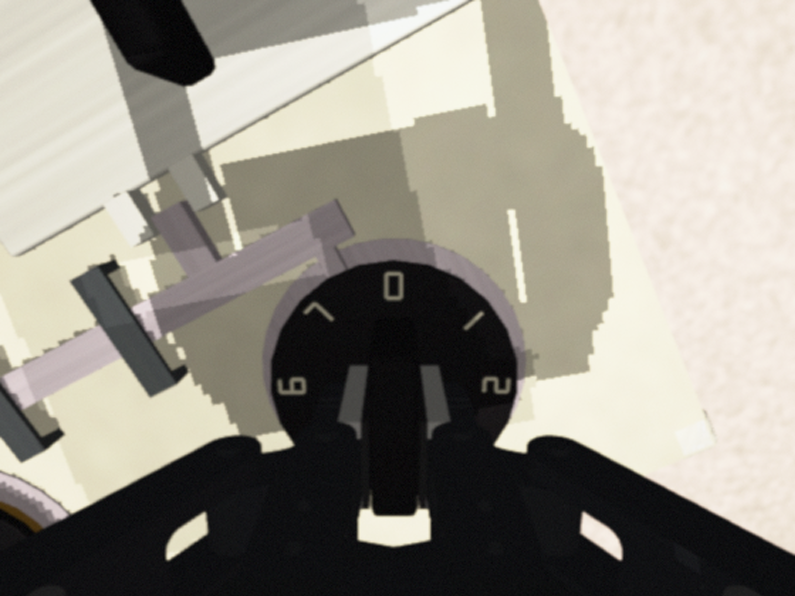

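Caught: the bolt jumped about 6 mm (far edge at +5.9 in my frame), with the torque still low. I'll release, rise and head to the right dial.

```bash
python3 -m pendant '[[[0,0,0,0,0.35],[0,0,0,0,0.35],[0,0,0,0,0.35],[0,0,-0.1,0,0.35],[0,0,-0.25,0,0.35],[0,0,-0.4,0,0.35],[0,0,-0.4,0,0.35]]]'
python3 - <<'E'
from h import *
th,t=0.2867,np.array([521.3,33.9])
q=c2w(th,t,(50,-85));plan([q[0],q[1],170],.904)
E
```

```text
time_s: 12.45
eef_pos: [547.5, 129.3, 176.9]
ee_rot: [0.004, 0.095, 0.995, 0.0]
force: [0.7, 0.1, -0.2]
grip_width: 0.347
grip_force: 0.0
t 12.45 tcp [547.5 129.3 176.9] tooly 1.381 rows d [-0.3782 -0.7563  0.0363] spin 0.1518 j6 -1.357 F [ 0.7  0.1 -0.2] w 0.347
```

```bash
python3 -m pendant '[[[-0.1,-0.19,0,0.04,0.35],[-0.19,-0.38,0,0.08,0.35],[-0.29,-0.57,0,0.12,0.35],[-0.378,-0.756,0.035,0.152,0.35],[-0.378,-0.756,0.035,0.152,0.35],[-0.378,-0.756,0.035,0.152,0.35]]]'
cat > bar.py <<'E'
import sys
from h import *
z0,z1=map(float,sys.argv[1:3])
im,d,c=snap('wrist');L=load('wrist');s=ctrl.sense();R=Ro.from_quat(s['ee_rot'],scalar_first=True).as_matrix()
v,u=np.mgrid[0:420,0:560];K=L['K']
r=np.stack([(u-K[0,2])/K[0,0]*d,(v-K[1,2])/K[1,1]*d,d],-1)@L['R'].T+L['o']
p=(r-s['eef_pos'])@R
k=(d>0)&(r[...,2]>z0)&(r[...,2]<z1)&(np.hypot(p[...,0],p[...,1])<45)
(cx,cy),wh,a=cv2.minAreaRect(p[k][:,:2].astype(np.float32));print('rect tool frame',cx,cy,wh,a,k.sum(), 'mean',p[k].mean(0))
print('world',r[k].mean(0).round(1))
E
python3 bar.py 140 152
python3 - <<'E'
from h import *
th,t=0.2867,np.array([521.3,33.9])
q=c2w(th,t,(50,-85));plan([q[0],q[1],93],.904)
L=load('wrist');cv2.imwrite('pics/w5.png',cv2.resize(L['im'],None,fx=1.42,fy=1.42,interpolation=cv2.INTER_CUBIC))
E
```

```text
time_s: 13.05
eef_pos: [591.1, -34.0, 164.9]
ee_rot: [-0.001, 0.328, 0.945, 0.0]
force: [0.2, -0.1, -0.1]
grip_width: 0.352
grip_force: 0.0
rect tool frame -2.3566131591796875 2.272024154663086 (11.99201488494873, 43.85199737548828) 84.33975982666016 1772 mean [-0.99039303  2.20943341 17.81086875]
world [593.2 -31.9 147.6]
t 13.1 tcp [591.1 -33.1 165.4] tooly 0.904 rows d [-0.0104  0.0052  0.3622] spin -0.0 j6 -1.158 F [-1.   0.3  0.2] w 0.349
```

View pics/w5.png

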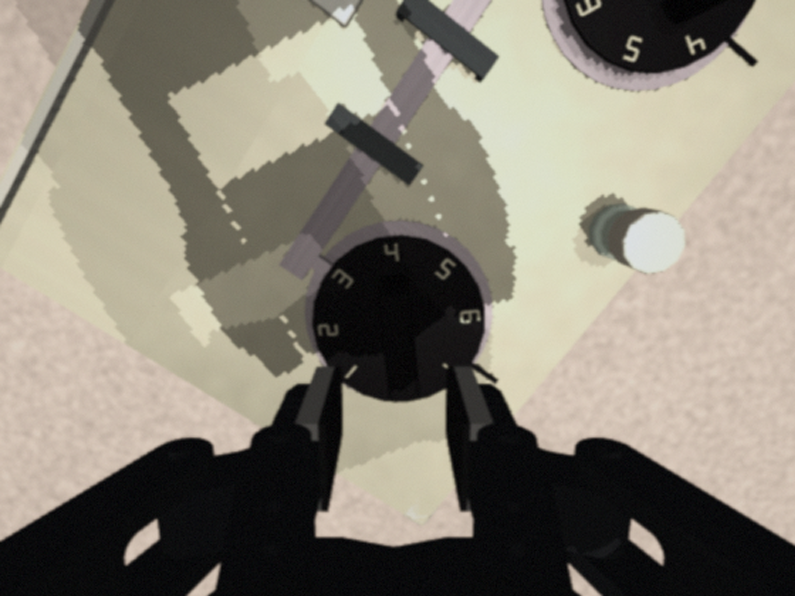

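The bar is offset (-2.4, +2.3) mm and turned -5.7° in the tool frame, with its size matching at 12 × 44 mm. So θ is about 5.43. I'll correct for that, descend and grip.

```bash
python3 -m pendant '[[[-0.012,0.011,0,-0.032,0.35],[-0.012,0.011,0.1,-0.032,0.35],[-0.012,0.011,0.2,-0.032,0.35],[-0.012,0.011,0.3,-0.032,0.35],[-0.012,0.011,0.33,-0.032,0.35],[-0.012,0.011,0.36,-0.032,0.35],[-0.012,0.011,0.36,-0.032,0.35]]]' && python3 chk.py 0.2 && python3 -m pendant '[[[0,0,0,0,0],[0,0,0,0,0],[0,0,0,0,0],[0,0,0,0,0]]]' 30; python3 chk.py; python3 feel.py 99 -100 100; python3 bolt.py
```

```text
time_s: 13.8
eef_pos: [594.6, -32.8, 94.2]
ee_rot: [0.0, 0.279, 0.96, 0.0]
force: [0.3, 0.4, -0.1]
grip_width: 0.352
grip_force: 0.0
t13.80 yaw 1.005 F [ 0.3  0.4 -0.1] T [-0.027 -0.014  0.02 ] w 0.352 g 0.0
time_s: 14.2
eef_pos: [594.6, -33.9, 95.1]
ee_rot: [0.0, 0.28, 0.96, -0.001]
force: [-3.8, -2.9, 3.3]
grip_width: 0.129
grip_force: 34.5
t14.20 yaw 1.004 F [-3.8 -2.9  3.3] T [-0.363  0.55   0.01 ] w 0.129 g 34.5
t14.20 yaw 1.004 F [-3.8 -2.9  3.3] Tz 0.010 bolt mid 1.15 far 8.96 n7680
-100 [101.0, 100.9, 101.0, 100.9, 100.8, 100.9, 101.0, 107.5, 107.4, 107.5, 104.2, 101.1, 101.6, 113.6, 178.8, 178.5]
-90 [101.0, 100.9, 100.9, 100.9, 101.0, 101.0, 101.5, 108.0, 108.0, 108.0, 107.9, 107.5, 107.3, 113.7, 114.2, 114.0]
-80 [100.8, 100.9, 100.8, 100.9, 100.9, 100.8, 101.4, 107.9, 107.9, 108.1, 107.6, 101.0, 101.7, 102.5, 113.9, 114.0]
-70 [100.9, 100.9, 100.9, 100.9, 101.0, 101.0, 101.5, 108.0, 107.9, 108.0, 107.7, 101.0, 101.1, 101.5, 102.1, 113.0]
-60 [100.9, 101.1, 101.0, 101.0, 100.8, 100.9, 101.6, 107.9, 107.9, 108.0, 107.7, 100.9, 101.1, 100.9, 101.0, 101.3]
-50 [100.9, 100.8, 
[... 292 characters left out ...]
0.5, 110.7, 110.7, 110.6, 110.6, 102.5]
-20 [100.9, 100.8, 100.9, 100.9, 101.0, 100.9, 101.7, 108.0, 107.9, 107.9, 107.4, 101.0, 100.9, 100.9, 101.0, 100.8]
-10 [100.7, 100.9, 101.1, 100.9, 100.9, 100.9, 101.7, 107.9, 107.9, 108.0, 107.6, 101.0, 101.0, 100.9, 101.0, 100.9]
0 [None, None, None, 101.1, 100.8, 100.9, 101.6, 108.0, 108.0, 107.9, 107.5, 100.9, 100.9, 101.0, 100.9, 101.0]
10 [None, None, None, None, None, None, None, 108.1, 107.9, 108.1, 107.7, 101.4, 102.1, 102.0, 105.1, 102.8]
20 [None, None, None, None, None, None, None, None, None, None, None, None, 111.1, 111.4, 111.4, 111.2]
30 [None, None, None, None, None, None, None, None, None, None, None, None, None, None, 100.9, 100.8]
```

```bash
python3 -m pendant '[[[0,0,0,0.009,0],[0,0,0,0.018,0],[0,0,0,0.027,0],[0,0,0,0.036,0],[0,0,0,0.045,0],[0,0,0,0.054,0],[0,0,0,0.063,0],[0,0,0,0.072,0]]]' >/dev/null; python3 feel.py 3.5 -68 -48 && python3 -m pendant '[[[0,0,0,0.006,0],[0,0,0,0.012,0]]]' >/dev/null && python3 feel.py 3.5 -68 -48 && python3 -m pendant '[[[0,0,0,0.006,0],[0,0,0,0.012,0]]]' >/dev/null && python3 feel.py 3.5 -68 -48 && python3 -m pendant '[[[0,0,0,0.006,0],[0,0,0,0.012,0]]]' >/dev/null && python3 feel.py 3.5 -68 -48 && python3 -m pendant '[[[0,0,0,0.006,0],[0,0,0,0.012,0]]]' >/dev/null && python3 feel.py 3.5 -68 -48 && python3 -m pendant '[[[0,0,0,0.006,0],[0,0,0,0.012,0]]]' >/dev/null && python3 feel.py 3.5 -68 -48 && python3 -m pendant '[[[0,0,0,0.006,0],[0,0,0,0.012,0]]]' >/dev/null && python3 feel.py 3.5 -68 -48
```

```text
t15.10 yaw 0.777 F [-4.8 -4.8  3.4] Tz 0.137 bolt mid 0.80 far 6.59 n1401
t15.35 yaw 0.739 F [-4.8 -4.6  4. ] Tz 0.106 bolt mid 0.86 far 6.65 n1399
t15.60 yaw 0.702 F [-5.  -3.7  3.7] Tz 0.164 bolt mid 0.84 far 6.62 n1383
t15.85 yaw 0.664 F [-5.  -3.6  4. ] Tz 0.170 bolt mid 0.77 far 6.56 n1382
t16.10 yaw 0.626 F [-4.3 -4.5  3.8] Tz 0.141 bolt mid 0.71 far 6.52 n1366
t16.35 yaw 0.588 F [-5.5 -4.6  4.4] Tz 0.118 bolt mid 0.71 far 6.46 n1369
t16.60 yaw 0.551 F [-5.4 -4.1  3.9] Tz 0.087 bolt mid 0.87 far 6.62 n1361
```

```bash
python3 -m pendant '[[[0,0,0,0.006,0],[0,0,0,0.012,0]]]' >/dev/null && python3 feel.py 3.5 -68 -48 && python3 -m pendant '[[[0,0,0,0.006,0],[0,0,0,0.012,0]]]' >/dev/null && python3 feel.py 3.5 -68 -48 && python3 -m pendant '[[[0,0,0,0.006,0],[0,0,0,0.012,0]]]' >/dev/null && python3 feel.py 3.5 -68 -48 && python3 -m pendant '[[[0,0,0,0.006,0],[0,0,0,0.012,0]]]' >/dev/null && python3 feel.py 3.5 -68 -48 && python3 -m pendant '[[[0,0,0,0.006,0],[0,0,0,0.012,0]]]' >/dev/null && python3 feel.py 3.5 -68 -48 && python3 -m pendant '[[[0,0,0,0.006,0],[0,0,0,0.012,0]]]' >/dev/null && python3 feel.py 3.5 -68 -48 && python3 -m pendant '[[[0,0,0,0.006,0],[0,0,0,0.012,0]]]' >/dev/null && python3 feel.py 3.5 -68 -48 && python3 -m pendant '[[[0,0,0,0.006,0],[0,0,0,0.012,0]]]' >/dev/null && python3 feel.py 3.5 -68 -48
```

```text
t16.85 yaw 0.513 F [-6.1 -4.   3.6] Tz 0.098 bolt mid 0.91 far 6.68 n1352
t17.10 yaw 0.475 F [-6.1 -3.5  4.4] Tz 0.112 bolt mid 0.98 far 6.76 n1349
t17.35 yaw 0.438 F [-6.1 -5.   4.7] Tz 0.158 bolt mid 1.00 far 6.75 n1335
t17.60 yaw 0.400 F [-6.4 -3.9  3.9] Tz 0.122 bolt mid 0.95 far 6.71 n1328
t17.85 yaw 0.362 F [-6.4 -4.1  4.6] Tz 0.065 bolt mid 0.95 far 6.70 n1313
t18.10 yaw 0.324 F [-6.5 -4.5  4.7] Tz 0.073 bolt mid 1.20 far 6.90 n1319
t18.35 yaw 0.287 F [-6.7 -5.5  4. ] Tz 0.082 bolt mid 1.43 far 7.16 n1312
t18.60 yaw 0.249 F [-6.7 -4.8  4.8] Tz 0.078 bolt mid 1.60 far 7.37 n1298
```

```bash
python3 -m pendant '[[[0,0,0,0.006,0],[0,0,0,0.012,0]]]' >/dev/null && python3 feel.py 3.5 -68 -48 && python3 -m pendant '[[[0,0,0,0.006,0],[0,0,0,0.012,0]]]' >/dev/null && python3 feel.py 3.5 -68 -48 && python3 -m pendant '[[[0,0,0,0.006,0],[0,0,0,0.012,0]]]' >/dev/null && python3 feel.py 3.5 -68 -48 && python3 -m pendant '[[[0,0,0,0.006,0],[0,0,0,0.012,0]]]' >/dev/null && python3 feel.py 3.5 -68 -48 && python3 -m pendant '[[[0,0,0,0.006,0],[0,0,0,0.012,0]]]' >/dev/null && python3 feel.py 3.5 -68 -48 && python3 -m pendant '[[[0,0,0,0.006,0],[0,0,0,0.012,0]]]' >/dev/null && python3 feel.py 3.5 -68 -48 && python3 -m pendant '[[[0,0,0,0.006,0],[0,0,0,0.012,0]]]' >/dev/null && python3 feel.py 3.5 -68 -48 && python3 -m pendant '[[[0,0,0,0.006,0],[0,0,0,0.012,0]]]' >/dev/null && python3 feel.py 3.5 -68 -48
```

```text
t18.85 yaw 0.211 F [-7.  -4.9  4.6] Tz 0.080 bolt mid 1.94 far 7.66 n1299
t19.10 yaw 0.174 F [-7.  -5.1  5.1] Tz 0.070 bolt mid 7.30 far 13.03 n1275
STOP
```

```bash
python3 -m pendant '[[[0,0,0,0,0],[0,0,0,0,0]]]' >/dev/null; python3 feel.py 99 -68 -48; python3 bolt.py | grep -E '^-[4567]'
```

```text
t19.35 yaw 0.174 F [-7.3 -4.2  5. ] Tz -0.103 bolt mid 7.74 far 13.47 n1286
-70 [100.8, 100.9, 100.8, 100.9, 100.8, 100.8, 100.8, 101.5, 201.4, 200.5, 199.0, 196.7, 189.0, 184.2, 179.6, 174.5]
-60 [100.7, 100.7, 100.9, 100.8, 100.8, 100.8, 100.8, 100.8, 101.6, 107.8, 107.9, 108.0, 107.6, 101.0, 100.9, 101.2]
-50 [100.9, 100.8, 100.8, 100.8, 100.8, 101.0, 100.9, 100.8, 101.9, 107.8, 107.8, 107.8, 107.4, 100.9, 100.9, 100.8]
-40 [100.9, 101.5, 110.6, 110.7, 110.8, 110.7, 110.7, 110.6, 111.2, 110.8, 110.7, 110.8, 108.6, 110.8, 110.9, 104.7]
```

```bash
python3 -m pendant '[[[0,0,0,0,0.35],[0,0,0,0,0.35],[0,0,0,0,0.35],[0,0,-0.15,0,0.35],[0,0,-0.3,0,0.35],[0,0,-0.4,0,0.35],[0.1,0,-0.4,0,0.35],[0.2,0,-0.4,0,0.35],[0.2,0,-0.4,0,0.35],[0.2,0,-0.4,0,0.35]]]' >/dev/null; python3 bolt.py;python3 - <<'E'
from h import *
th,t=0.2867,np.array([521.3,33.9])
q=c2w(th,t,(-76,78.5));plan([q[0],q[1],170],th+np.pi/2)
L=load('wrist');cv2.imwrite('pics/w6.png',cv2.resize(L['im'],None,fx=1.42,fy=1.42,interpolation=cv2.INTER_CUBIC))
E
```

```text
-100 [100.8, 100.9, 100.8, 100.6, 100.9, 101.0, 101.3, None, None, None, None, None, None, None, None, None]
-90 [100.8, 101.0, 100.9, 100.8, 100.8, 100.8, 100.7, 100.8, 100.9, None, None, None, None, None, None, None]
-80 [100.5, 100.9, 100.8, 100.9, 100.6, 100.8, 101.0, 100.9, 101.1, 107.7, 107.9, 107.8, 107.7, 102.3, None, None]
-70 [100.8, 100.7, 101.0, 101.0, 100.9, 100.9, 100.9, 100.9, 101.0, 107.8, 108.0, 107.7, 107.6, 102.1, 101.7, 102.2]
-60 [100.7, 100.9, 100.8, 100.8, 100.8, 100.7, 101.0, 101.0, 101.1, 107.9, 107.9, 107.8, 107.8, 101.3, 260.0, 255.2]
-50 [100.9, 100.8, 100.7, 101.0, 100.8, 100.8, 101.0, 100.7, 101.1, 107.8, 257.1, 260.2, 261.2, 260.2, 259.5, 258.2]
-40 [100.9, 110.0, 111.0, 111.1, 110.9, 110.9, 111.1, 111.2, 111.2, 110.7, 110.6, 282.8, 278.7, 273.6, 263.9, 258.8]
-30 [100.8, 101.2, 103.3, 101.7, 101.4, 101.8, 101.9, 101.6, 112.6, 276.5, 277.2, 277.2, 272.7, 266.7, 258.6, 254.7]
-20 [100.8, 100.9, 100.8, 100.9, 100.9, 100.8, 100.9, 100.8, 101.3, 107.8, 107.7, 107.8, 107.6, 101.0, 100.9, 101.0]
-10 [101.1, 101.0, 100.9, 100.9, 100.6, 100.7, 100.9, 100.9, 101
[... 629 characters left out ...]
8]
50 [101.5, 101.6, 106.6, 106.8, 107.0, 106.6, 107.2, 106.8, 107.8, 107.8, 107.9, 107.8, 107.5, 100.8, 101.1, 101.1]
60 [109.3, 104.2, 100.9, 100.9, 100.7, 100.9, 101.0, 100.9, 101.1, 107.9, 107.8, 107.9, 107.7, 101.6, 102.3, 113.7]
70 [100.9, 101.0, 100.9, 100.9, 100.9, 100.9, 100.9, 101.0, 101.0, 107.7, 107.8, 107.9, 107.9, 113.6, 114.1, 114.1]
80 [100.7, 101.0, 100.9, 100.7, 100.7, 100.9, 101.0, 100.8, 101.3, 107.8, 107.8, 107.9, 107.9, 113.9, 114.0, 113.9]
90 [101.0, 100.7, 100.6, 100.7, 101.1, 100.6, 100.9, 100.7, 101.1, None, None, None, None, None, None, None]
t 20.5 tcp [587.8   5.6 174.1] tooly 0.174 rows d [ 0.5444 -0.7248  0.0202] spin 0.4642 j6 -0.364 F [ 0.6  0.1 -0.3] w 0.351
```

View pics/w6.png

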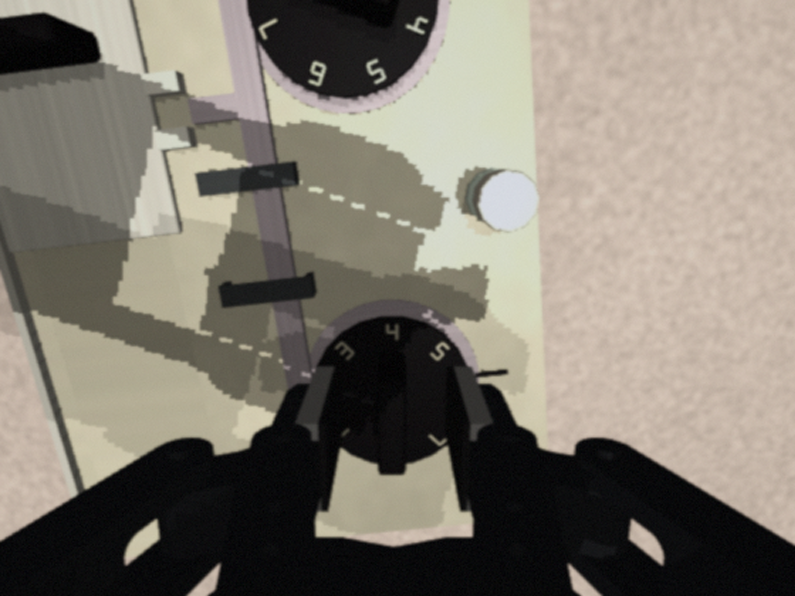

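The bolt now sits 13–14 mm from its start and the tongue is clear of the lid ears, near (190,105) in the picture. Now over to the lid handle.

```bash
python3 -m pendant '[[[0.06,-0.08,0,0.046,0.35],[0.12,-0.16,0,0.092,0.35],[0.18,-0.24,0,0.138,0.35],[0.24,-0.32,0,0.184,0.35],[0.3,-0.4,0,0.23,0.35],[0.36,-0.48,0,0.276,0.35],[0.42,-0.56,0,0.322,0.35],[0.48,-0.64,0,0.368,0.35],[0.544,-0.725,0.02,0.414,0.35],[0.544,-0.725,0.02,0.464,0.35],[0.544,-0.725,0.02,0.464,0.35],[0.544,-0.725,0.02,0.464,0.35]]]'
python3 bar.py 132 145
python3 - <<'E'
from h import *
th,t=0.2867,np.array([521.3,33.9])
q=c2w(th,t,(-76,78.5));plan([q[0],q[1],90],th+np.pi/2)
E
```

```text
time_s: 21.7
eef_pos: [426.5, 87.6, 170.2]
ee_rot: [0.0, 0.989, 0.145, 0.0]
force: [-1.1, -0.2, -0.5]
grip_width: 0.348
grip_force: 0.0
rect tool frame 1.1777458190917969 0.3727841377258301 (49.52853012084961, 11.700901985168457) 0.19368445873260498 1753 mean [ 2.46776777  0.27853925 30.82169044]
world [428.9  88.1 139.3]
t 21.75 tcp [426.4  87.6 170.1] tooly -1.281 rows d [-0.0011 -0.0007  0.4006] spin 0.0011 j6 1.213 F [-0.2  0.5 -0.3] w 0.347
```

```bash
python3 -m pendant '[[[0.005,0,0.12,0,0.35],[0.005,0,0.24,0,0.35],[0.005,0,0.34,0,0.35],[0.005,0,0.39,0,0.35],[0.005,0,0.42,0,0.35],[0.005,0,0.42,0,0.35]]]' >/dev/null && python3 chk.py 0.2 && python3 -m pendant '[[[0,0,0,0,0],[0,0,0,0,0],[0,0,0,0,0],[0,0,0,0,0]]]' 30 >/dev/null; python3 chk.py; python3 -m pendant '[[[0,0.005,0,0,0],[0,0.01,0,0,0],[0,0.015,0,0,0],[0,0.02,0,0,0]]]'
```

```text
t22.35 yaw -1.283 F [-0.1  0.1 -0.3] T [ 0.028 -0.01  -0.07 ] w 0.355 g 0.0
t22.75 yaw -1.283 F [ 0.4 -6.9 -0.1] T [-0.751 -0.032 -0.023] w 0.125 g 35.3
time_s: 23.15
eef_pos: [428.6, 84.8, 86.9]
ee_rot: [-0.0, 0.99, 0.143, 0.001]
force: [-1.3, 2.3, 7.5]
grip_width: 0.133
grip_force: 36.2
```

```bash
python3 -m pendant '[[[0,0.03,0,0,0],[0,0.07,0,0,0],[0,0.13,0,0,0],[0,0.19,0,0,0],[0,0.25,0,0,0],[0,0.31,0,0,0],[0,0.37,0,0,0],[0,0.43,0,0,0],[0,0.49,0,0,0],[0,0.55,0,0,0],[0,0.6,0,0,0],[0,0.6,0,0,0]]]' && python3 -m pendant '[[[0,0.02,0,0,0],[0,0.04,0,0,0],[0,0.055,0,0,0],[0,0.065,0,0,0],[0,0.065,0,0,0]]]'; python3 chk.py;python3 - <<'E'
from h import *
th,t=0.2867,np.array([521.3,33.9])
R=np.array([[np.cos(th),-np.sin(th)],[np.sin(th),np.cos(th)]]);print(R.T@(ctrl.sense()['eef_pos'][:2]-t))
E
```

```text
time_s: 24.35
eef_pos: [463.1, -31.7, 86.9]
ee_rot: [0.001, 0.99, 0.143, 0.001]
force: [0.2, -1.8, 4.4]
grip_width: 0.133
grip_force: 35.9
time_s: 24.85
eef_pos: [466.5, -43.2, 86.9]
ee_rot: [0.0, 0.99, 0.143, 0.001]
force: [1.0, 0.3, 3.9]
grip_width: 0.131
grip_force: 36.0
t24.85 yaw -1.283 F [1.  0.3 3.9] T [ 0.156 -0.006  0.029] w 0.131 g 36.0
[-74.34595337 -58.50733987]
```

```bash
python3 -m pendant '[[[0,0.005,0,0,0],[0,0.01,0,0,0],[0,0.01,0,0,0]]]' | grep -E 'force|pos'; python3 -m pendant '[[[0,0,0,0,0.35],[0,0,0,0,0.35],[0,0,0,0,0.35],[0,0,-0.1,0,0.35],[0,0,-0.25,0,0.35],[0,0,-0.45,0,0.35],[0,0,-0.5,0,0.35],[0,0,-0.5,0,0.35],[0,0,-0.5,0,0.35]]]'; python3 bar.py 132 145; python3 bolt.py | grep -E '^(-[12345]|[0367])0'; python3 - <<'E'
from h import *
L=load('wrist');cv2.imwrite('pics/w7.png',L['im'])
E
```

```text
eef_pos: [467.0, -44.9, 86.9]
force: [-0.0, 1.7, 6.3]
grip_force: 36.0
time_s: 26.05
eef_pos: [465.8, -44.7, 184.9]
ee_rot: [-0.0, 0.99, 0.143, -0.001]
force: [-0.0, 1.0, -0.0]
grip_width: 0.348
grip_force: 0.0
rect tool frame 1.1249008178710938 0.5600252151489258 (11.87661075592041, 49.757469177246094) 89.59186553955078 1566 mean [ 2.52032856  0.65703661 45.32578037]
world [468.2 -44.5 139.3]
-100 [108.6, 101.4, 100.9, 101.0, 100.8, 101.0, 101.0, 101.0, 101.0, 107.1, 107.0, 107.3, 107.0, 102.8, 114.0, 113.9]
-50 [100.9, 101.0, 100.9, 101.1, 100.9, 100.8, 101.0, 100.8, 100.9, 107.9, 108.0, 107.9, 107.9, 101.0, 101.0, 101.1]
-40 [100.9, 101.5, 105.3, 110.6, 110.7, 110.2, 110.7, 110.3, 110.0, 110.0, 110.6, 110.7, 110.3, 110.8, 109.3, 104.6]
-30 [100.8, 101.3, 110.4, 110.5, 110.6, 110.6, 110.8, 110.5, 110.5, 109.9, 109.1, 109.7, 110.2, 110.9, 110.6, 102.4]
-20 [101.0, 101.1, 101.0, 100.8, 100.7, 101.0, 101.0, 100.8, 101.4, 107.9, 108.1, 107.8, 107.9, 101.1, 100.6, 101.2]
-10 [100.9, 100.9, 100.8, 101.0, 100.9, 100.8, 101.0, 101.1, 101.2, 107.8, 107.9, 108.2, 107.9, 100.9, 101.1, 101.1]
30 [100.9, 101.0, 100.9, 101.0, 101.0, 100.8, 100.8, 101.1, 101.3, 108.0, 108.0, 107.9, 108.1, 101.1, 101.0, 101.3]
60 [101.1, 101.1, 101.1, 100.9, 100.9, 101.0, 100.8, 101.2, 101.3, 108.0, 107.9, 107.9, 108.1, 101.8, 102.5, 112.8]
70 [101.2, 100.9, 100.8, 100.8, 100.8, 100.9, 101.0, 101.0, 101.4, 108.0, 108.0, 108.2, 107.9, 110.7, 113.7, 114.1]
```

View pics/w7.png

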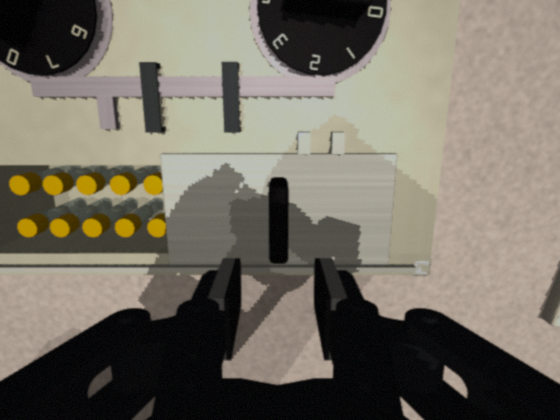

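The picture shows the lid open with the tubes exposed and the handle at (279,220), 138 mm from where it began. The bolt is in, and the gripper is clear of everything.

```bash
python3 -c "
from rig import ctrl
print(ctrl.finish_job())"
```

```text
the job is handed in; nothing more can be done
None
```

I unlocked the case and slid the lid 138 mm of its 140 mm open; both dials are caught, the bolt measures fully in, the gripper is clear, and I handed the job in at about 26 s, with no verdict shown.

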